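Take a kettle's surface temperature with a contact thermometer

ROBOT

A 6-joint arm with a two-finger parallel gripper is mounted at the origin on a cart in front of the work surface, level with it; the furniture and walls round the work are solid. World frame = base frame: x ahead of the robot, y to its left, z up, the work surface at z = 0. Lengths are in mm, angles in rad, forces in N, time in s.
With the tool pointing down it reaches from about 300 to 875 mm from the base axis. Payload 6.4 kg.
Tool frame: the origin (TCP) lies between the finger pads; the fingertips stand 19 mm ahead of it and the grasp point (between the pads) is the TCP (tip_reach is the distance from the TCP to the fingertips, in mm); z points along the fingers, y is the direction in which the jaws open and shut (so a half turn about z gives the same grasp; the last joint's range is limited). The gripper opens to 88 mm and grips with 3 to 60 N. Pads are 18 mm wide; open, the fingers measure 123 mm over their backs; the gripper's body (75 mm by 187 mm) begins 45 mm behind the grasp point.
Start: joints at [-1.348, 0.181, 1.607, -0, 1.354, -0.206], TCP at [239.091, -522.95, 257.714] pointing down, gripper open.
Joint ranges: [-2.99, 2.99], [-0.89, 2.07], [0.3, 2.58], [-1.14, 4.28], [0, 2.63], [-3.12, 3.12]. Speed limits (rad/s): [2.57, 2.57, 3.01, 3.14, 3.14, 3.14].

INTERFACE

Orientations are given as [roll, pitch, yaw] about the fixed x, y, z axes, in that order (R = Rz(yaw) Ry(pitch) Rx(roll)).
In Python, from plant import * gives the robot as it stands. Calls block until the motion is done:
- goto(position, orientation): joint-space move of the TCP to a pose.
- move_straight(position, vel=150, rot=None): straight line of the TCP; rot=None keeps the orientation; vel is the mean speed in mm/s.
- move_j(angles): joint-space move.
- move_gripper(opening): opening from 0.0 (shut) to 1.0 (fully open); the grip force is fixed at half the most; returns when the fingers have stopped.
- wait(seconds).
- ik(position, orientation): joint angles nearest the present ones, or None.
- observe(): the state.
- capture(name): name is "scene" or "top"; returns the picture (420x560x3 uint8, red, green, blue); there is no depth.
- camera_info(name): a dict with "fx", "fy", "cx", "cy" (pixels), "cam_to_world" (4x4, takes a point from camera to world coordinates). Camera axes: x right, y down, z forward; pixel columns grow to the right and rows downward; lengths in mm; the calibration is good to about 2 mm. A picture is of the moment at which its call begins. camera_info takes no time and is no camera call.
A pose or a line that the arm cannot do raises Unreachable and nothing moves.
- hand_in(): hands the job in, once; it reports no verdict.
The state is a dict: "time_s": time; "q": joint angles; "joint_velocities": joint speeds; "joint_efforts": joint torques, N m; "eef_pos": TCP position; "orientation": TCP orientation; "force": force on the tool from outside, world axes, zero at the start; "ft_torque": the same for the moment, N m; "grip_width": opening from 0.0 (shut) to 1.0 (fully open).
Only numpy, scipy, OpenCV 4.12 (cv2) and the standard library are available. Lean on these libraries where they do the work, as an engineer would, in place of code of your own. Each camera call takes 0.05 s, during which the arm holds its last target. There are 200 camera calls.

TASK

Lift the thermometer wand out of its cradle, press its sprung nose squarely and gently on the steel measuring disc on the kettle's sloping flank so that the nose sinks in about half way, and hold it steady there for two seconds without shifting the kettle. Then lay the wand back in the cradle the way it lay, letting it come to rest in both notches before you let go. Leave the other things on the worktop where they are.

Things in the scene. Friction and masses are not known exactly. Their poses are not given: they have to be found in the camera images.
- wand: Contact thermometer: straight grey round wand, 212 mm long, 0.15 kg. Origin on its axis at the grip, x along the wand to the nose. Barrel 28 mm diameter from x = -85 to +60 mm, then narrowing to a 17 mm neck that ends at +113. Rubber rings, 36 mm diameter, at x = -30..-25 and +25..+30; grip the plain barrel between them (x = 0), across the wand, from above.
- wand_tip (a point): Point fixed to the wand's axis, x = +127 mm: middle of the nose's flat end when fully out. The steel nose, 13 mm diameter, is sprung and sinks up to 8 mm into the neck: it starts at 1 N and takes 0.9 N more per mm (4.5 N half way, 8 N at the stop). 2 to 7 N is a right pressing force.
- cradle: Fixed wooden cradle: board 150x70x10 mm, two saddles with upright 90 degree V notches at x = -45 and +45 mm (14 mm thick, 50 mm high); room for fingers between. Origin: centre of the underside on the worktop, z up. The seated wand lies level, axis 50 mm up along the cradle's x, nose to +x, origin over the cradle's, rings between the saddles with 8 mm play each way.
- kettle: Dark grey kettle with black arched handle, 201x238x235 mm, 1 kg, loose on the cooktop (4 mm above the worktop). Origin under it on the cooktop; spout to its +y, handle arched along y; its round body, radius 97 mm at the foot, is centred at y = -19 mm. Slides if pushed with over 8 N. Microwave above: from x = 0.57 m (handle from 0.53), z = 0.46 m up; roll the round wand to lean the wrist robotward.
- collar: Dark steel collar, 40 mm diameter, 3 mm high, on the kettle's flank. Origin on the flank at its centre; z points out square to the flank, 35 degrees above level. A plain steel measuring disc, 32 mm diameter, sits on a screw stem along z: its face stands 5 to 17 mm out from the origin, unknown each time, and does not give. Press on its middle along -z.
- tin: Bystander: food tin, 75 mm in diameter, 58 mm high, standing on the worktop; origin at the centre of its underside. Not to be disturbed.
- timer: Bystander: wind-up kitchen timer, 64 mm in diameter, 44 mm high, standing on the worktop; origin at the centre of its underside. Not to be disturbed.
- dish: Bystander: small steel footed dish, 68 mm in diameter, 46 mm high, standing on the worktop; origin at the centre of its underside. Not to be disturbed.

How it is judged (in metres and radians):
On the way, in this order (a step that is already met when the one before it is completed fails the run):
1. the wand is lifted out of the cradle (its origin more than 100 mm above the worktop) (z of wand in the frame of cradle above 0.1 m), for 0.2 s.
2. the wand's nose is pressed on the measuring disc with 2 to 7 N, its axis within 9 degrees of square and its tip within 10 mm of the disc's centre line, held steady for 1.5 s (contact force between wand and kettle between 2 and 7 N and angle between the x axis of wand and the z axis of collar, either way round below 0.157 rad and x of wand_tip in the frame of collar between -0.01 and 0.01 m and y of wand_tip in the frame of collar between -0.01 and 0.01 m and z of wand_tip in the frame of collar between -0.006 and 0.02 m and linear speed of wand below 0.03 m/s), for 1.5 s.
3. the wand rests in the cradle's notches while the fingers still hold it (x of wand in the frame of cradle between -0.012 and 0.012 m and y of wand in the frame of cradle between -0.006 and 0.006 m and z of wand in the frame of cradle between 0.045 and 0.055 m and angle between the x axis of wand and the x axis of cradle, either way round below 0.1 rad and contact force between wand and cradle above 0.3 N and contact force between the fingers and wand above 0.5 N), for 0.15 s.
At the end, for the whole second after the job is handed in: The wand lies still and released in both notches, nose to the cradle's +x: origin within 12 mm along, 4 mm across and 4 mm of the seated height, axis within 0.06 rad. The kettle stands upright, within 20 mm of its place; tin, timer and dish within 30 mm of theirs (x of wand in the frame of cradle between -0.012 and 0.012 m and y of wand in the frame of cradle between -0.004 and 0.004 m and z of wand in the frame of cradle between 0.046 and 0.054 m and angle between the x axis of wand and the x axis of cradle, either way round below 0.06 rad and x of wand_tip in the frame of cradle above 0.1 m and linear speed of wand below 0.02 m/s and distance of kettle from where it was at the start of the episode below 0.02 m and angle between kettle's own z axis and vertical below 0.05 rad and distance of each of tin, timer, dish from where it was at the start of the episode below 0.03 m); the robot touches nothing.
It fails at once if the wand is rammed against the kettle (more than 20 N) (contact force between wand and kettle above 20 N).
It fails at once if the kettle is shoved more than 20 mm or tipped (distance of kettle from where it was at the start of the episode above 0.02 m or angle between kettle's own z axis and vertical above 0.12 rad).
It fails at once if a bystander (tin, timer or dish) is moved more than 30 mm (distance of any of tin, timer, dish from where it was at the start of the episode above 0.03 m).
It also fails if it takes over 58 s, if anything falls off the work surface, if the arm or the gripper's body presses on something with over 40 N, if the wrist force passes 120 N, or if a joint passes its speed limit or range.

## Working session

There is one attempt and no reset: what is moved stays moved. The work goes in short steps, each a Python script; the robot and the scene stay as the last script left them, time stands still between calls to the robot, and variables do not carry over. Pictures are saved under pics/ and viewed, about 8 in all and at most 12, crops included, and the job is handed in when it is done.

```bash
ls; mkdir -p pics; python3 - <<'E'
from plant import *
import cv2,numpy as np
for n in("scene","top"):
    im=capture(n); cv2.imwrite(f"pics/{n}0.png",cv2.cvtColor(im,cv2.COLOR_RGB2BGR))
    c=camera_info(n); print(n,c["fx"],c["fy"],c["cx"],c["cy"],np.round(c["cam_to_world"],3).tolist())
print(observe())
E
```

```text
pics
scene 517.0353495904137 517.0353495904137 274.5538651633114 210.38166065177364 [[-0.691, -0.344, 0.636, -524.495], [-0.723, 0.329, -0.608, 897.124], [0.0, -0.879, -0.476, 871.832], [0.0, 0.0, 0.0, 1.0]]
top 544.4118527879443 544.4118527879443 284.3554971469817 210.2715442669655 [[0.004, -0.987, 0.158, 263.472], [-1.0, -0.006, -0.012, -61.96], [0.013, -0.158, -0.987, 1620.155], [0.0, 0.0, 0.0, 1.0]]
{'time_s': 0.1, 'q': array([-1.34827752e+00,  1.81483305e-01,  1.60783959e+00, -4.10622498e-05,
        1.35381705e+00, -2.06320913e-01]), 'joint_velocities': array([-2.23231508e-03, -2.49785548e-03, -2.81939183e-03, -1.50926660e-03,
       -2.78026785e-05,  6.46849154e-04]), 'joint_efforts': array([-9.05571000e-06, -4.34824955e+01, -3.42697442e+01,  7.03839585e-02,
        3.40386329e-02, -3.42770761e-05]), 'eef_pos': array([ 238.9910593 , -522.50640782,  256.92397011]), 'orientation': array([-3.14006996e+00, -2.77743753e-04,  4.28848380e-01]), 'force': array([ 0.50858977,  0.06192109, -0.39368054]), 'ft_torque': array([ 0.00878399,  0.05606292, -0.02781606]), 'grip_width': 0.9973751257106592}
```

View pics/scene0.png

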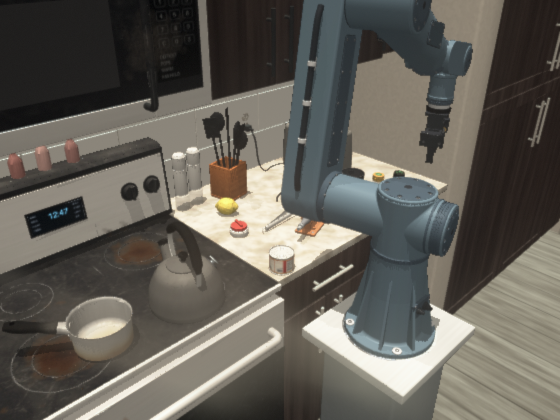

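View pics/top0.png

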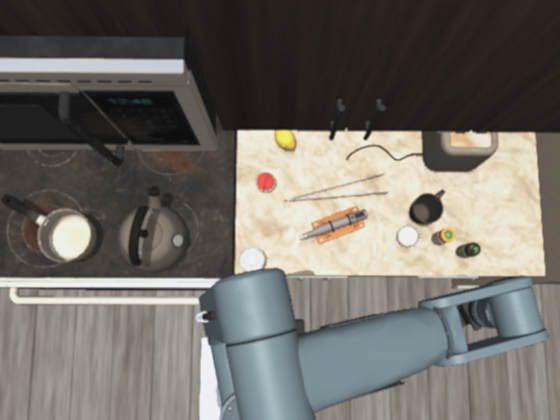

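The scene view shows the kettle (≈187,285), and the arm partly hides the cradle (≈315,222). The top view shows the wand in its cradle (335,225, nose to the left), the disc at (178,240), and the bystanders: red timer/dish (266,182), tin (252,260) and a white round (408,236). I'll swing the arm clear for an unhidden view.

```bash
python3 - <<'E'
from plant import *
import cv2,numpy as np
q=np.array(observe()["q"]); q[0]=-2.3; move_j(q)
S=capture("scene");T=capture("top")
for n,im in(("scene",S),("top",T)): cv2.imwrite(f"pics/{n}1.png",im[...,::-1])
def crop(im,x,y,w,h,s): return cv2.resize(im[y:y+h,x:x+w],None,fx=s,fy=s,interpolation=cv2.INTER_CUBIC)[...,::-1]
a=crop(T,105,180,100,100,4);b=crop(T,285,180,100,100,4);c=crop(S,135,210,100,125,4)[:400] ;d=crop(S,260,180,100,100,4)
cv2.imwrite("pics/a.png",np.hstack([a,b])); cv2.imwrite("pics/c.png",np.hstack([crop(S,135,210,100,125,4),crop(S,255,160,100,125,4)]))
print(observe()["time_s"])
E
```

```text
2.1083
```

View pics/a.png

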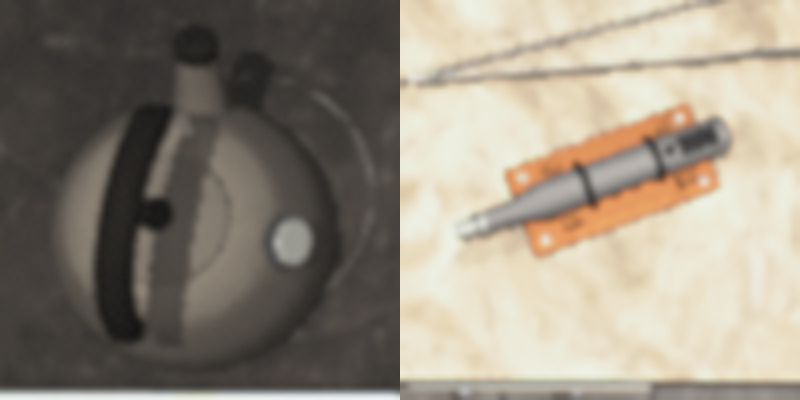

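View pics/c.png

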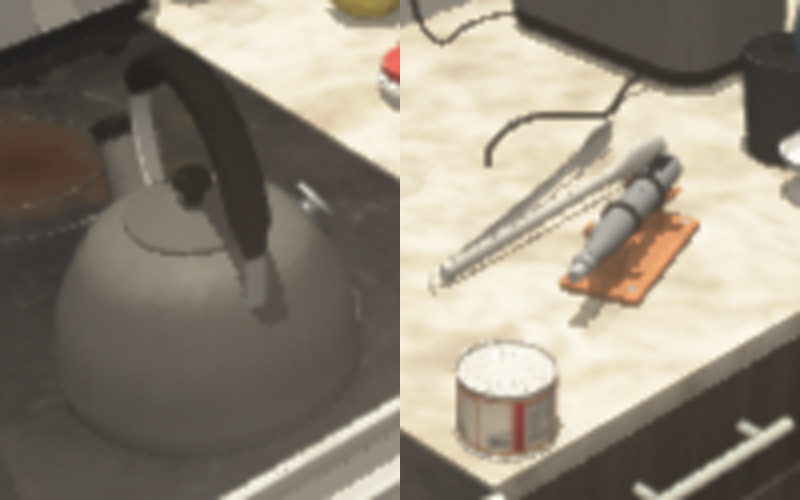

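Crop a: disc at top px ≈(178,240.5), wand nose end ≈(299.5,238), rings ≈(331,226.5) and (348,219.5). Crop c: the disc is seen edge-on at scene px ≈(213,259), so it can be triangulated. The wand's nose is at ≈(299.5,227.5) and its rings at ≈(312,214.5) and (318,207).

```bash
cat > h.py <<'E'
from plant import *
import cv2,numpy as np
def ray(n,p):
    c=camera_info(n);M=np.array(c["cam_to_world"]);d=M[:3,:3]@[(p[0]-c["cx"])/c["fx"],(p[1]-c["cy"])/c["fy"],1]
    return M[:3,3],d/np.linalg.norm(d)
def plane(n,p,z):
    o,d=ray(n,p);return o+d*(z-o[2])/d[2]
def tri(pt,ps):
    o1,d1=ray("top",pt);o2,d2=ray("scene",ps)
    t=np.linalg.lstsq(np.c_[d1,-d2],o2-o1,rcond=None)[0];a=o1+t[0]*d1;b=o2+t[1]*d2
    return (a+b)/2,np.linalg.norm(a-b)
def proj(n,X):
    c=camera_info(n);p=np.linalg.inv(np.array(c["cam_to_world"]))@np.r_[X,1]
    return np.array([c["fx"]*p[0]/p[2]+c["cx"],c["fy"]*p[1]/p[2]+c["cy"]])
E
python3 - <<'E'
from h import *
np.set_printoptions(precision=1,suppress=True)
T=cv2.imread("pics/top1.png")[...,::-1].astype(int);S=cv2.imread("pics/scene1.png")[...,::-1].astype(int)
def blob(m,x,y,w,h):
    k=np.zeros(m.shape,np.uint8);k[y:y+h,x:x+w]=m[y:y+h,x:x+w]
    c=max(cv2.findContours(k,0,2)[0],key=cv2.contourArea);return c
g=T.min(2)
c=blob(g>125,165,228,28,26);e=cv2.fitEllipse(c);print("disc top",e)
k=(S.min(2)>125);ys,xs=np.nonzero(k[248:272,203:225]);print("scene disc px",list(zip(xs+203,ys+248)),np.mean(xs)+203,np.mean(ys)+248)
print("g",S.min(2)[252:268,204:222])
for nm,a,b in(("disc",e[0],(213.2,259)),("nose",(299.5,238),(299.5,227.5)),("ring1",(331.3,226.5),(312,214.5)),("ring2",(348.3,219.5),(318,206.8))):
    print(nm,*tri(a,b))
print("z50 nose,r1,r2,tail",[plane("top",p,50) for p in((299.5,238),(331.3,226.5),(348.3,219.5),(367,213.3))])
o=(T[...,0]-T[...,2]>70);c=blob(o,285,180,100,100);print("board",cv2.minAreaRect(c)); bx=cv2.boxPoints(cv2.minAreaRect(c)); P=np.array([plane("top",p,10) for p in bx]);print(P,P.mean(0))
sc=[((x-400)/4+285,180+y/4) for x,y in((519,178),(679,118),(705,182),(545,240))];Q=np.array([plane("top",p,10) for p in sc]);print("screws",Q,Q.mean(0))
u=(Q[0]+Q[3]-Q[1]-Q[2]);print("yaw",np.arctan2(u[1],u[0]))
# kettle body circle in top: foot
for n,p in(("tin",(252,260)),("red",(266,182)),("white",(408,236))): print(n,plane("top",p,50))
print("cand body centre",plane("top",(105+200/4,180+236/4),80))
E
```

```text
disc top ((177.52902221679688, 240.01373291015625), (8.134394645690918, 9.453374862670898), 14.680989265441895)
scene disc px [(np.int64(224), np.int64(248)), (np.int64(210), np.int64(256)), (np.int64(211), np.int64(256)), (np.int64(210), np.int64(257)), (np.int64(211), np.int64(257)), (np.int64(212), np.int64(257)), (np.int64(211), np.int64(258)), (np.int64(212), np.int64(258)), (np.int64(213), np.int64(258)), (np.int64(212), np.int64(259)), (np.int64(213), np.int64(259)), (np.int64(214), np.int64(259)), (np.int64(211), np.int64(260)), (np.int64(213), np.int64(260)), (np.int64(214), np.int64(260)), (np.int64(211), np.int64(261)), (np.int64(212), np.int64(261)), (np.int64(211), np.int64(262))] 212.5 258.1111111111111
g [[ 64  64  64  65  66  66  66  66  66  66  66  66  66  66  66  65  66  64]
 [ 64  65  64  65  66  65  65  64  65  64  66  66  66  66  67  67  66  64]
 [ 65  64  63  63  63  65  68  64  64  64  64  65  65  65  64  65  63  63]
 [ 68  65  63  63  65  78 106  77  65  63  63  64  64  64  65  65  62  62]
 [ 79  69  65  62  67 108 170 129  84  66  61  62  63  63  63  64  61  
[... 951 characters left out ...]
.935555329226574
ring2 [ 486.  -268.5   54.6] 4.546632922971851
z50 nose,r1,r2,tail [array([ 433.5, -125.2,   50. ]), array([ 467.6, -217.8,   50. ]), array([ 488.4, -267.7,   50. ]), array([ 507.1, -322.7,   50. ])]
board ((340.365234375, 231.5469970703125), (8.87109088897705, 49.6912841796875), 70.76933288574219)
[[ 445.4 -174.3   10. ]
 [ 495.4 -315.1   10. ]
 [ 470.2 -323.3   10. ]
 [ 420.4 -182.8   10. ]] [ 457.9 -248.9   10. ]
screws [[ 478.5 -172.4   10. ]
 [ 524.6 -292.7   10. ]
 [ 476.3 -311.4   10. ]
 [ 432.2 -191.5   10. ]] [ 477.9 -242.    10. ]
yaw 1.9299110077874804
tin [369.2  11.5  50. ]
red [598.6 -26.6  50. ]
white [ 441.  -440.8   50. ]
cand body centre [425.2 285.5  80. ]
```

Wand origin ≈(478,−242,50), yaw 1.93. The ring midpoint, screws and 211 mm length all agree. The disc centre is ≈(421,218,100). Next: the disc's azimuth from several cues, and a reachability check over roll angles.

```bash
cat >> h.py <<'E'
from scipy.spatial.transform import Rotation as Rn
def rpy(x,z):
    x=x/np.linalg.norm(x);z=z-x*(z@x);z/=np.linalg.norm(z)
    return Rn.from_matrix(np.c_[x,np.cross(z,x),z]).as_euler("xyz")
def press_rot(n,lean,s=1):
    # wand x = -n = s*tool x; lean tilts the wrist robotward
    d=-n;z0=np.array([0,0,-1.])-d*(-d[2]);z0/=np.linalg.norm(z0);c=np.cross(d,z0)
    z=z0*np.cos(lean)+c*np.sin(lean)*np.sign(c[0]);return rpy(s*d,z)
E
python3 - <<'E'
from h import *
np.set_printoptions(precision=2,suppress=True)
D=np.array([421,218.5,100.5])
T=cv2.imread("pics/top1.png").astype(float).min(2);S=cv2.imread("pics/scene1.png").astype(float).min(2)
w=np.clip(T[230:252,167:190]-105,0,80);y,x=np.mgrid[230:252,167:190];W=w.sum();mx,my=(w*x).sum()/W,(w*y).sum()/W
C=np.cov(np.c_[x.ravel(),y.ravel()].T,aweights=w.ravel());ev,V=np.linalg.eigh(C);print("top moments",mx,my,4*np.sqrt(ev),V[:,0])
# body centre: silhouette circle (crop px /4) top, sides in scene
pts=np.array([[53,230],[340,245],[300,350],[195,370],[85,320],[75,165],[285,125]])/4+[105,180]
A=np.c_[2*pts,np.ones(len(pts))];s=np.linalg.lstsq(A,(pts**2).sum(1),rcond=None)[0];print("circ",s[:2],np.sqrt(s[2]+s[:2]@s[:2]))
for h in(20,40,60):
    c=plane("top",s[:2],h);print(h,c,"az from centre",np.degrees(np.arctan2(*(D-c)[1::-1])),"r",np.linalg.norm((D-c)[:2]),"scene col of axis",proj("scene",c)[0])
for a in range(-120,-65,6):
    r=np.radians(a);k=np.cos(np.radians(35));n=np.array([k*np.cos(r),k*np.sin(r),np.sin(np.radians(35))])
    u=np.cross(n,[0,0,1]);u/=np.linalg.norm(u);v=np.cross(n,u)
    out=[a]
    for cam in("top","scene"):
        P=np.array([proj(cam,D+16*(u*np.cos(t)+v*np.sin(t))) for t in np.linspace(0,6.28,60)])
        e=cv2.fitEllipse(P.astype(np.float32));out+=[e[1][0],e[1][1],e[2]]
    print(np.array(out))
for a in(-90,-100):
  r=np.radians(a);n=np.array([k*np.cos(r),k*np.sin(r),np.sin(np.radians(35))])
  for s_ in(1,-1):
    for L in(0,20,40,60,80):
        ro=press_rot(n,np.radians(L),s_);print(a,s_,L,[ik(D+n*t,ro) for t in(123,187)])
O=np.array([478,-242,50.])
for s_ in(1,-1): print(s_,[ik(O+[0,0,h],rpy(s_*np.array([np.cos(1.93),np.sin(1.93),0]),np.array([0,0,-1.]))) for h in(0,150)])
E
```

```text
top moments 176.9690026954178 239.84669811320754 [10.14 11.87] [ 0.67 -0.74]
circ [154.85 239.07] 35.68613724049078
20 [431.3  299.48  20.  ] az from centre -97.24772469860594 r 81.63480808685094 scene col of axis 188.6068505703021
40 [429.2  294.96  40.  ] az from centre -96.12195625755113 r 76.90352116483024 scene col of axis 189.88065598645193
60 [427.1  290.45  60.  ] az from centre -94.84915646822154 r 72.2058071812224 scene col of axis 191.1696443609549
[-120.      8.44   11.57   33.19    3.02   11.99  143.2 ]
[-114.      8.46   11.55   25.99    2.17   11.99  140.47]
[-108.      8.45   11.52   18.67    1.33   11.99  137.55]
[-102.      8.41   11.49   11.29    0.52   11.99  134.45]
[-96.     8.36  11.47   3.88   0.26  11.99 131.13]
[-90.     8.28  11.46 176.51   0.98  11.99 127.59]
[-84.     8.17  11.45 169.23   1.66  12.   123.81]
[-78.     8.04  11.45 162.1    2.27  12.   119.79]
[-72.     7.9   11.45 155.14   2.82  12.01 115.51]
[-66.     7.73  11.46 148.39   3.29  12.02 110.99]
-90 1 0 [array([ 0.36,  0.21,  1.88, -0.58,  1.34,  0.59]), array([ 0.26,  0.09,  1.93, -0.61,  1.
[... 942 characters left out ...]
 80 [array([0.48, 0.32, 2.53, 3.95, 1.22, 2.31]), None]
-100 -1 0 [array([ 0.35,  0.23,  1.86, -0.53,  1.41, -2.43]), array([ 0.26,  0.1 ,  1.92, -0.55,  1.43, -2.54])]
-100 -1 20 [array([ 0.45,  0.1 ,  2.05, -0.76,  1.17, -2.25]), array([ 0.34, -0.06,  2.13, -0.76,  1.17, -2.39])]
-100 -1 40 [array([ 0.53,  0.02,  2.25, -1.14,  0.98, -1.93]), array([ 0.4 , -0.19,  2.34, -1.1 ,  0.94, -2.12])]
-100 -1 60 [None, None]
-100 -1 80 [array([ 0.48,  0.32,  2.53,  3.95,  1.22, -0.83]), None]
1 [array([-0.69,  0.38,  1.83,  0.  ,  0.93, -1.05]), array([-0.69,  0.15,  1.76,  0.  ,  1.23, -1.05])]
-1 [array([-0.69,  0.38,  1.83, -0.  ,  0.93,  2.09]), array([-0.69,  0.15,  1.76, -0.  ,  1.23,  2.09])]
```

Azimuth cues: the edge-on line gives about −100°, and the centre-based estimates −95° to −99°. I'll use −98°. Now pick up the wand.

```bash
cat >> h.py <<'E'
O=np.array([478,-242,50.]);YAW=1.93
D=np.array([421,218.5,100.5]);PHI=np.radians(-98);k=np.cos(np.radians(35))
N=np.array([k*np.cos(PHI),k*np.sin(PHI),np.sin(np.radians(35))])
RC=rpy(np.array([np.cos(YAW),np.sin(YAW),0]),np.array([0,0,-1.]));RP=press_rot(N,np.radians(20))
def st(m=""):
    o=observe();print(m,round(o["time_s"],2),"pos",np.round(o["eef_pos"],1),"F",np.round(o["force"],2),"T",np.round(o["ft_torque"],2),"grip",round(o["grip_width"]*88,1));return o
E
python3 - <<'E'
from h import *
goto(O+[0,0,130],RC);move_gripper(.65);move_straight(O,vel=100);st("at")
move_gripper(0);st("gripped")
move_straight(O+[0,0,25],vel=60);st();move_straight(O+[0,0,170],vel=150);wait(.3);st("up")
for n in("scene","top"): cv2.imwrite(f"pics/{n}2.png",capture(n)[...,::-1])
S=cv2.imread("pics/scene2.png");T=cv2.imread("pics/top2.png")
x,y=proj("scene",O+[0,0,170]).astype(int);a=cv2.resize(S[y-50:y+50,x-50:x+50],(400,400),interpolation=2)
x,y=proj("top",O+[0,0,170]).astype(int);b=cv2.resize(T[y-50:y+50,x-50:x+50],(400,400),interpolation=2);cv2.imwrite("pics/d.png",np.hstack([a,b]))
E
```

```text
at 7.03 pos [ 478.5 -242.3   50.7] F [-0.54 -1.2  -0.21] T [-0.02 -0.13 -0.03] grip 57.0
gripped 7.6 pos [ 479.9 -241.7   50.9] F [7.14 5.04 0.79] T [ 0.7  -1.09  0.04] grip 26.4
 8.17 pos [ 478.  -242.2   75.3] F [-1.37  0.62 -2.1 ] T [-0.01 -0.12  0.03] grip 26.7
up 9.58 pos [ 477.8 -241.8  219.4] F [-0.48  0.71 -2.05] T [-0.   -0.15  0.03] grip 26.4
```

View pics/d.png

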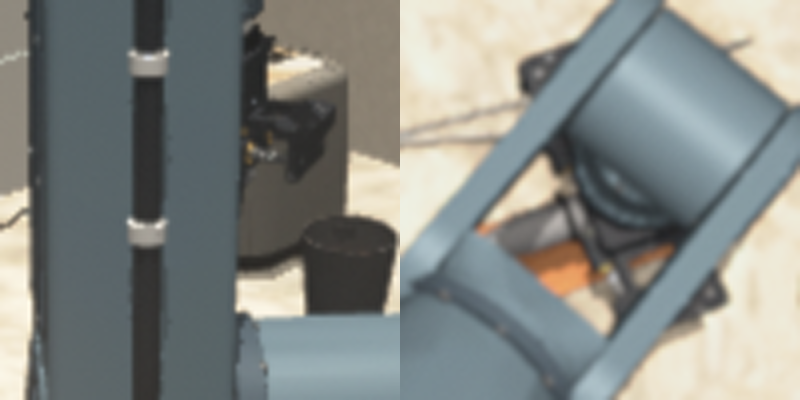

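Lifted; the wand is in the jaws across its barrel, mostly hidden by the arm in both views. At gripping, about 9 N of side force showed the cradle axis lies roughly 1.5–3 mm toward (+x,+y) of my estimate. I'll use that when placing. Now to the standoff.

```bash
python3 - <<'E'
from h import *
goto(D+N*(127+45),RP);wait(.3);o=st("standoff");print(Rn.from_euler("xyz",o["orientation"]).as_matrix()[:,0],-N)
for n in("scene","top"): cv2.imwrite(f"pics/{n}3.png",capture(n)[...,::-1])
S=cv2.imread("pics/scene3.png");T=cv2.imread("pics/top3.png")
a=cv2.resize(S[200:320,150:270],(400,400),interpolation=2);b=cv2.resize(T[180:280,140:240],(400,400),interpolation=2);cv2.imwrite("pics/e.png",np.hstack([a,b]))
print("expect tip px",proj("scene",D+45*N),proj("top",D+45*N))
E
```

```text
standoff 11.57 pos [401.6  78.6 199.2] F [ 0.1  -0.6  -1.63] T [0.36 0.13 0.02] grip 26.1
[ 0.11478814  0.81108028 -0.57356121] [ 0.11400393  0.81118011 -0.57357644]
expect tip px [224.91785762 246.54154139] [188.88799613 240.79843084]
```

View pics/e.png

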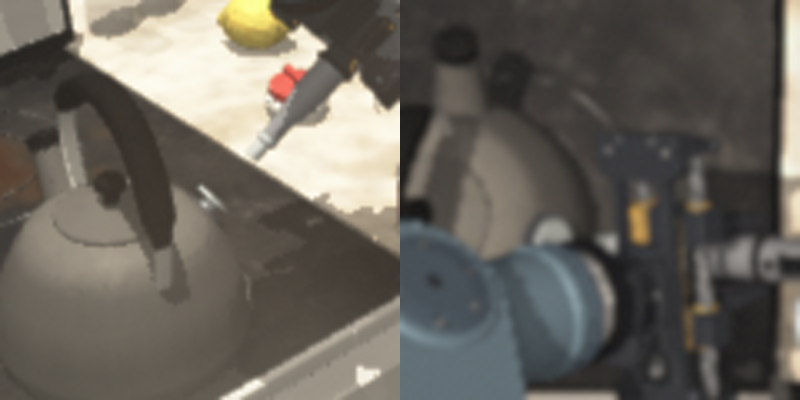

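The scene view shows the nose at ≈(226,246.5) against an expected (224.9,246.5), with the wand axis running onto the disc to within about 1 px. In the top view the nose is at ≈(190,240.5), as expected. Now press under force feedback.

```bash
python3 - <<'E'
from h import *
move_straight(D+N*(127+8),vel=60);wait(.4)
fs=[]
for _ in range(5): fs.append(observe()["force"]);wait(.04)
F0=np.mean(fs,0);print("tare",F0,"sd",np.std(fs,0))
def f():
    return np.mean([(wait(.03),(observe()["force"]-F0)@N)[1] for _ in range(4)])
g=8.;F=0;log=[]
while F<4. and g>-14:
    g-=1. if F<1 else .6
    move_straight(D+N*(127+g),vel=15);F=f();log.append((round(g,1),round(F,2)))
    if F>5.5:break
print(log)
if F>2:
    for _ in range(8): wait(.3);print(round(f(),2),end=" ")
    o=st("held");p=o["eef_pos"]-127*N;q=p-D;print("tip rel D: along",q@N,"perp",q-N*(q@N))
    S=capture("scene");cv2.imwrite("pics/f.png",cv2.resize(S[200:320,150:270],(480,480),interpolation=2)[...,::-1])
E
```

```text
tare [ 0.3857317   0.09338742 -1.58872151] sd [0.43380187 0.1819183  0.41143111]
[(7.0, np.float64(0.01)), (6.0, np.float64(-0.1)), (5.0, np.float64(0.05)), (4.0, np.float64(0.37)), (3.0, np.float64(-0.09)), (2.0, np.float64(0.09)), (1.0, np.float64(1.33)), (0.4, np.float64(2.5)), (-0.2, np.float64(3.03)), (-0.8, np.float64(3.42)), (-1.4, np.float64(3.49)), (-2.0, np.float64(3.8)), (-2.6, np.float64(4.72))]
4.89 4.69 4.42 4.46 4.71 4.62 4.66 4.58 held 21.49 pos [406.8 117.6 171.9] F [ 0.19 -3.98  0.4 ] T [-0.29  0.08 -0.19] grip 26.3
tip rel D: along -2.5976041392874616 perp [ 0.0122708  -0.00141646  0.00043571]
```

View pics/f.png

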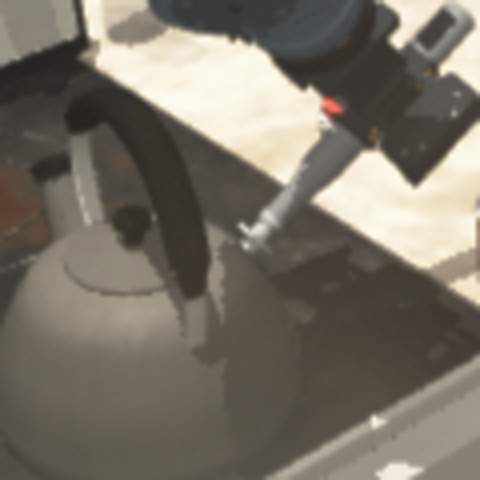

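The nose sits centred on the disc at ≈(255,235) in the crop, with disc rim showing on both sides. Contact came where predicted, and it held about 4.6 N for over 2.5 s. Retreat and place back.

```bash
python3 - <<'E'
from h import *
l=np.array([np.sin(YAW),-np.cos(YAW),0])
move_straight(D+N*(127+60),vel=80)
B=O+1.5*l
goto(B+[0,0,150],RC);move_straight(B+[0,0,20],vel=120);wait(.4)
F0=np.mean([(wait(.05),observe()["force"])[1] for _ in range(5)],0);print("tare",F0)
def f(): return np.mean([(wait(.03),observe()["force"]-F0)[1] for _ in range(4)],0)
z=20.;dl=0
while z>-3:
    z-=4 if z>8 else 1
    move_straight(B+dl*l+[0,0,z],vel=30);v=f();L=v@l;print(z,"Fz",round(v[2],2),"lat",round(L,2),"dl",round(dl,2))
    if v[2]>3: break
    if z<=8 and abs(L)>1.5: dl+=float(np.clip(L*.3,-.8,.8))
for _ in range(6):
    v=f();L=v@l;print("fz",round(v[2],2),"lat",round(L,2),"dl",round(dl,2))
    if abs(L)<1:break
    dl+=float(np.clip(L*.2,-.8,.8));move_straight(B+dl*l+[0,0,z],vel=20)
st("seated")
E
```

```text
tare [-0.09549846 -0.01801856 -1.39334092]
16.0 Fz -0.29 lat -0.04 dl 0
12.0 Fz -0.33 lat 0.35 dl 0
8.0 Fz 0.41 lat -0.18 dl 0
7.0 Fz 0.35 lat 0.05 dl 0
6.0 Fz 0.22 lat -0.18 dl 0
5.0 Fz 0.13 lat -0.16 dl 0
4.0 Fz -0.51 lat 0.21 dl 0
3.0 Fz -0.29 lat 0.16 dl 0
2.0 Fz -0.27 lat -0.33 dl 0
1.0 Fz 1.41 lat 0.88 dl 0
0.0 Fz 7.04 lat 2.51 dl 0
fz 6.43 lat 2.2 dl 0
fz 7.0 lat 0.99 dl 0.44
seated 30.75 pos [ 480.2 -241.6   50.5] F [0.34 1.78 5.43] T [ 0.2  -0.13  0.14] grip 26.2
```

```bash
python3 - <<'E'
from h import *
l=np.array([np.sin(YAW),-np.cos(YAW),0]);B=O+1.94*l
move_straight(B+[0,0,.5],vel=10);wait(.4);st("pre-release")
move_gripper(.65);wait(.3);st("open")
move_straight(B+[0,0,120],vel=100)
q=np.array(observe()["q"]);q[0]=-2.3;move_j(q);wait(.2);st("clear")
S=capture("scene");T=capture("top")
for n,im in(("scene",S),("top",T)): cv2.imwrite(f"pics/{n}4.png",im[...,::-1])
c=lambda im,x,y:cv2.resize(im[y:y+100,x:x+100],(400,400),interpolation=2)[...,::-1]
cv2.imwrite("pics/g.png",np.hstack([c(T,285,180),c(S,255,160)]))
T1=cv2.imread("pics/top1.png");S1=cv2.imread("pics/scene1.png")
for n,a,b,r in(("top all",T1,T,(105,130,330,140)),("kettle scene",S1,S,(135,210,105,115)),("wand top",T1,T,(295,200,80,50)),("wand scene",S1,S,(290,190,50,50)),("kettle top",T1,T,(110,185,85,90))):
    x,y,w,h=r;d=cv2.absdiff(a,np.ascontiguousarray(b[...,::-1]))[y:y+h,x:x+w].max(2);print(n,"px>30:",(d>30).sum(),"max",d.max())
E
```

```text
pre-release 31.4 pos [ 480.1 -241.5   50.7] F [3.21 0.3  3.04] T [-0.05 -0.52  0.04] grip 26.6
open 32.32 pos [ 479.8 -241.3   50.5] F [ 0.24 -0.01 -0.33] T [-0.04 -0.13  0.02] grip 57.1
clear 36.59 pos [-260.4 -469.1  169.2] F [-0.42  0.07  0.23] T [ 0.02  0.02 -0.01] grip 57.1
top all px>30: 0 max 16
kettle scene px>30: 0 max 16
wand top px>30: 0 max 16
wand scene px>30: 0 max 26
kettle top px>30: 0 max 5
```

View pics/g.png

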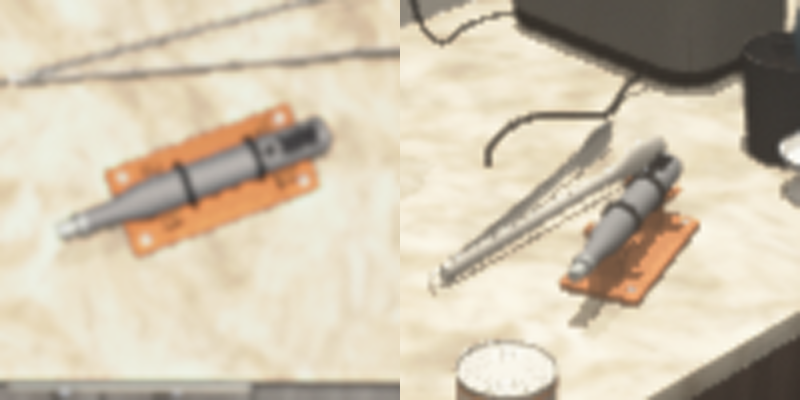

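The wand lies in the cradle as at the start, with its nose at the same pixel. The before/after pictures match everywhere I compared them.

```bash
python3 -c "
from plant import *
print(hand_in())"
```

```text
the job is handed in; nothing more can be done
None
```

I lifted the wand, pressed its nose on the measuring disc, laid it back in both notches and released it. The job is handed in; it gives no verdict.

- **Press:** I found the disc from two views at about (421, 218.5, 100.5) mm. Contact came within about 1 mm of that. The force held at 4.4–4.9 N for over 2.5 s, and the picture showed the nose central on the disc.
- **Return:** I felt the wand seat (about 7 N down) while still gripped, nulled the side force and let go.
- **Last checks:** No pixel in the compared areas changed by more than 26 grey levels of 255. These covered the wand, the kettle, the tin and the red timer or dish. The white round thing on the right of the worktop was compared only in part. The arm stood clear at 36.6 s.
- **Disagreements:**
  - My first estimate of the wand's position across its axis was about 2 mm off. It showed as a side force of about 9 N at the grasp, and I corrected for it when placing.
  - The estimates of the disc's facing direction ranged from −95° to −100°. I used −98°, and the last picture before release suggested a few degrees off square, within the 9° allowed.

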